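Board carrier past the spring gate into the cooling bay

TASK

Slide the board carrier along its chute, past the spring gate and fully home against the end stop of the cooling bay. Press the treadle down with one fingertip to raise the gate and keep it held open while another fingertip pushes the carrier's push plate, so that the gate never touches the carrier; then let go so that the gate shuts behind the frame. Only push: do not grip or lift the carrier, and leave the other things on the bench alone.

Things in the scene. Friction and masses are not known exactly. Their poses are not given: they have to be found in the camera images.
- chute: low aluminium chute fixed to the table. Origin on the table, on the centre line right under the shut gate; x = push direction (to the end stop and a black fan 70 mm tall), y to the treadle side, z up. Floor top 6 mm above the table, x -290 to +110 mm. Side walls 5 mm thick, 64 mm apart inside, tops 16 mm above the table.
- end_stop (a point): point on the chute floor at the centre of the end stop's face, chute x = +98 mm. Stop 74 mm wide, its top 34 mm above the table. Home = the carrier's nose against it (carrier origin at chute x = +56 mm): the frame is then past the gate, the tongue under it, the push plate still before it.
- axle (a point): middle of the gate's axle, a round bar 8 mm thick outside the chute wall, along the chute from x = -290 to +30 mm at y = +45 mm, 46 mm above the table, on three posts.
- gate (a joint): gate opening about its axle, rad: 0 shut, 0.75 at its limit. Pressing the treadle down raises the leaf; a spring and its weight (about 2 to 5 N at the treadle) shut it as soon as the treadle is let go. From 0.42 up the leaf clears the carrier's frame, below that it is in the way; 0.6 is a comfortable opening.
- leaf (a point): steel gate leaf, a plate 6 mm (along the chute) x 44 x 32 mm on a short arm from the axle. Point at its centre: shut at chute x = 0, y = -8 mm, 34 mm above the table; lower edge then 18 mm above the table, over the carrier's tongue but in the way of its frame. It swings up sideways in its own plane; its tip reaches about 100 mm above the table.
- treadle (a point): flat steel bar beside the chute, 205 mm long (along it) x 26 mm wide x 5 mm thick, on two arms from the axle. Point at its centre: gate shut, at chute x = -187.5, y = +83 mm, 46 mm above the table, level. It turns with the gate on a 38 mm arm: at 0.6 rad its centre is 21 mm lower. Pressing works alike anywhere along it.
- carrier: dark grey board carrier loose in the chute, about 0.3 kg. Origin: centre of the underside of its frame (84 mm long, 60 wide, 26 tall, with a circuit board); x forward along the chute, z up. Behind the frame a tongue 30 mm wide, 6 mm thick, to x = -144 mm, ending in the upright push plate.
- push_plate (a point): middle of the rear face of the carrier's push plate, at carrier x = -152 mm, 25 mm above its underside. The plate is 58 mm wide, 8 mm thick and 50 mm tall (top 56 mm above the table). A fingertip pushes here; the chute walls guide the rest.
- flux_jar: small amber jar with a white cap, 40 mm across, 42 mm tall, on the table outside the chute beyond the treadle's front end; bystander, origin at the centre of its underside
- screwdriver: screwdriver, 160 mm long, lying beside the chute on the side away from the treadle; bystander, origin at the centre of its underside
- solder_spool: small flanged spool, 52 mm across, 32 mm tall, beside the chute on the side away from the treadle; bystander, origin at the centre of its underside
- mouse: black computer mouse, 100 x 60 x 27 mm; bystander, origin at the centre of its underside
- multimeter: orange handheld meter lying flat, 150 x 78 x 45 mm; bystander, origin at the centre of its underside
- alcohol_bottle: white bottle with a blue cap, 52 mm across, 130 mm tall; bystander, origin at the centre of its underside
- parts_tray: grey divided parts tray, 110 x 80 x 25 mm; bystander, origin at the centre of its underside
There are look-alikes about, which are no part of the job. Leave any red look-alike of the carrier alone.

How it is judged (in metres and radians):
On the way, in this order (a step that is already met when the one before it is completed fails the run):
1. a fingertip on the treadle holds the gate open, the carrier still in front of it (value of joint gate above 0.42 rad and contact force between the fingers and gate_c5 above 0.2 N and x of carrier in the frame of chute below -0.044 m), for 0.1 s.
2. the carrier's frame is under the gate while a fingertip on the treadle holds it open (value of joint gate above 0.42 rad and contact force between the fingers and gate_c5 above 0.2 N and x of carrier in the frame of chute between -0.02 and 0.04 m), for 0.05 s.
3. the carrier is home with the gate still held open (value of joint gate above 0.42 rad and contact force between the fingers and gate_c5 above 0.2 N and x of carrier in the frame of chute between 0.052 and 0.06 m), for 0.05 s.
At the end, for the whole second after the job is handed in: The carrier rests flat in the chute with its nose within 4 mm of the end stop and the gate is shut behind its frame (joint below 0.05 rad) (x of carrier in the frame of chute between 0.052 and 0.06 m and value of joint gate below 0.05 rad and linear speed of carrier below 0.01 m/s and z of carrier in the frame of chute below 0.01 m and angle between carrier's own z axis and vertical below 0.05 rad); the robot touches nothing.
It fails at once if the gate leaf touches the carrier (contact force between gate_c4 and carrier above 0.5 N).
It fails at once if the carrier is lifted off the chute floor or tipped (z of carrier in the frame of chute above 0.014 m or angle between carrier's own z axis and vertical above 0.12 rad).
It fails at once if another thing on the bench is moved by more than 15 mm (distance of any of flux_jar, screwdriver, solder_spool, mouse, multimeter, alcohol_bottle, parts_tray from where it was at the start of the episode above 0.015 m).
It also fails if it takes over 38 s, if anything falls off the work surface, if the arm or the gripper's body presses on something with over 40 N, if the wrist force passes 120 N, or if a joint passes its speed limit or range.

ROBOT

A 6-joint arm with a two-finger parallel gripper is mounted at the origin on the work surface. World frame = base frame: x ahead of the robot, y to its left, z up, the work surface at z = 0. Lengths are in mm, angles in degrees, forces in N, time in s.
With the tool pointing down it reaches from about 425 to 950 mm from the base axis. Payload 14.7 kg.
Tool frame: the origin (TCP) lies on the centre line of the jaws, within the pads' length; the fingertips stand 19 mm ahead of it and the grasp point (between the pads) is the TCP; z points along the fingers, y is the direction in which the jaws open and shut (so a half turn about z gives the same grasp; the last joint's range is limited). The gripper opens to 85 mm and grips with 20 to 120 N. Pads are 22 mm wide; open, the fingers measure 114 mm over their backs; the gripper's body (76 mm by 85 mm) begins 54 mm behind the grasp point. The pads swing forward as they close: fully open they stand 13 mm farther back than shut.
Start: joints at [63.736, 27.513, 91.461, -0, 61.026, -2.67], TCP at [260.145, 595.665, 228.397] pointing down, gripper open.
Joint ranges: [-157.49, 157.49], [-46.99, 117.5], [13.45, 153.17], [-89.5, 269.5], [5.16, 153.95], [-167.48, 167.48]. Speed limits (degrees/s): [108.29, 108.29, 136.94, 172.46, 172.46, 172.46].

INTERFACE

Orientations are given as [roll, pitch, yaw] about the fixed x, y, z axes, in that order (R = Rz(yaw) Ry(pitch) Rx(roll)).
In Python, from bench import observe, get_image, finish_job, look_for, regions_of gives the robot as it stands. The module is installed in compiled form; this text tells all that it offers.
- The arm moves only by the tool step_arm, never from a script. Its argument "rows" is a list of rows, each a list of 7 numbers: the shift along the tool's x, y, z in mm, then the turn, a rotation vector about the tool's x, y, z in rad, then the opening, from 0 (shut) to 1 (fully open). In form: [[dx, dy, dz, wx, wy, wz, gripper], ...]. A call has 1 to 5 rows; each row shifts and turns the commanded pose from where the row before left it, along the tool's axes as they then stand; what a row does not reach is not made up. A row lasts 1/10 s, in which the tool goes at most 50 mm and 8.59 degrees, less where a joint would pass 70% of its speed; a pose out of reach is approached as far as the arm can. A call with a gripper value outside its range is refused whole. The fingers move at their own pace and stop on an object; the grip force is fixed at half the most. Time passes only in rows, so rows that do not move let the fingers close. It gives the time, the measured TCP pose, the force and the opening at its end, in the units of the state.
- observe(): the state, without advancing time (a new reading comes with each control period).
- get_image(name): name is "scene" or "top" or "wrist"; returns a dict with "img" (384x512x3 uint8, blue, green, red), "mtx" (3x3 intrinsics, pixels), "k1" (the pictures are not rectified: a ray, as slopes to the right and down, at radius r is drawn at 1 + k1 r^2 times it, then the intrinsics apply), "R" (3x3) and "t" (3): a world point X has camera coordinates R X + t; the wrist camera has in their place "T_tool_cam" (4x4, takes a point from camera to tool coordinates, whose origin is the TCP and whose axes are the flange's). Camera axes: x right, y down, z forward; pixel columns grow to the right and rows downward; lengths in mm; the calibration is good to about 2 mm. A picture is of the moment at which its call begins: read the wrist's pose just before it. There is no depth.
- finish_job(): hands the job in, once; it reports no verdict.
Trained networks look in a picture, given as the dict that the camera call returned (one of the last four; its "shot" number tells which), for a name from the list of things; names that differ only in an ending like _2 or _b are one class to them, and where a whole thing is asked for, a point or a joint stands for the part that bears it (a point fixed in the world has none). Each returns a list of dicts, best first, with "confidence" (0 to 1); they miss things now and then, are a little off and sometimes report something else, mostly with a low value. They report only what shows in the picture. A call takes as long as a camera call. They do not tell look-alikes from the thing itself.
- look_for(thing, picture): "at" ([column, row] as shares, 0 to 1, of the picture: columns of its width, rows of its height, amid what is visible of it).
- regions_of(thing, picture): "region" (384x512 bool, what is visible of it) and "at" ([column, row] as shares, 0 to 1, of the picture: columns of its width, rows of its height, amid what is visible of it).
The state is a dict: "time": time; "qpos": joint angles; "qvel": joint speeds; "joint_efforts": joint torques, N m; "ee_pos": TCP position; "tool_rot": TCP orientation; "wrist_force": force on the tool from outside, world axes, zero at the start; "ft_torque": the same for the moment, N m; "gripper_width": finger opening in mm.
Only numpy, scipy, OpenCV 4.12 (cv2) and the standard library are available. Lean on these libraries where they do the work, as an engineer would, in place of code of your own. Each camera call takes 0.05 s, during which the arm holds its last target.

## Working session

There is one attempt and no reset: what is moved stays moved. The work goes in short steps, Python scripts to look and compute and a tool call to move; the robot and the scene stay as the last step left them, time stands still between calls to the robot, and variables do not carry over. Pictures are saved under pics/ and viewed, and the job is handed in when it is done.

Besides the shell and the picture viewer there is one more tool, called as name([rows], argument=value, ...), one row to a line, values as JSON. step_arm: Moves the arm, as the interface text tells. Its arguments: {"type":"object","properties":{"rows":{"type":"array"}},"required":["rows"]}

```bash
ls; mkdir -p pics
python3 - <<'E'
from bench import *
import cv2
print(observe())
for n in ["scene","top","wrist"]:
    p=get_image(n); cv2.imwrite(f"pics/{n}0.png",p["img"]); print({k:v for k,v in p.items() if k!="img"})
    for t in ["carrier","push_plate","treadle","leaf","end_stop","flux_jar","solder_spool","chute"]:
        try: print(t,[(round(d["confidence"],2),[round(d["at"][0]*512),round(d["at"][1]*384)]) for d in look_for(t,p)][:3])
        except Exception as e: print(t,e)
E
```

```text
pics
{'time': 0.0, 'qpos': array([ 6.37369491e+01,  2.75485125e+01,  9.14949214e+01,  9.58605819e-04,
        6.10283040e+01, -2.67255125e+00]), 'qvel': array([-0.0922953 , -0.03147506, -0.04616993,  0.02973063,  0.00070679,
       -0.06048453]), 'joint_efforts': array([ 2.83506219e-03, -9.50646114e+01, -4.30180585e+01,  1.76272665e-04,
        1.23213898e-02, -1.26367209e-05]), 'ee_pos': array([259.93533461, 595.28223936, 227.78000143]), 'tool_rot': array([-1.79928379e+02, -4.18213460e-03,  1.56409033e+02]), 'wrist_force': array([-0.25125239,  0.54713822,  0.03040826]), 'ft_torque': array([ 0.02726411,  0.00770546, -0.01761192]), 'gripper_width': 85.46849162905431}
{'mtx': array([[453.72109812,   0.        , 255.9782401 ],
       [  0.        , 453.72109812, 188.37989788],
       [  0.        ,   0.        ,   1.        ]]), 'k1': -0.08106806903361417, 'R': array([[ 0.56128627,  0.82736478,  0.02062144],
       [ 0.57745072, -0.37365138, -0.7259031 ],
       [-0.59288143,  0.41934731, -0.68748778]]), 't': array([-283.76447816, -256.35177562, 1599.73877432]), 'shot': 1}
carrier [(0.8
[... 1036 characters left out ...]
 [(0.18, [286, 128])]
chute [(0.69, [240, 172])]
{'mtx': array([[319.26409634,   0.        , 256.45389497],
       [  0.        , 319.26409634, 188.13562214],
       [  0.        ,   0.        ,   1.        ]]), 'k1': -0.061468123400257306, 'T_tool_cam': array([[-3.45756686e-04, -9.53358756e-01, -3.01839300e-01,
         7.74422699e+01],
       [ 9.99999889e-01, -2.32657303e-04, -4.10651530e-04,
         2.67064586e-01],
       [ 3.21273115e-04, -3.01839408e-01,  9.53358730e-01,
        -1.44243755e+02],
       [ 0.00000000e+00,  0.00000000e+00,  0.00000000e+00,
         1.00000000e+00]]), 'shot': 3}
carrier []
push_plate []
treadle []
leaf []
end_stop []
flux_jar []
solder_spool []
chute []
```

Run:
```python
import cv2
for n,(x0,y0,x1,y1) in {"scene":(150,110,380,282),"top":(170,90,430,285)}.items():
    i=cv2.imread(f"pics/{n}0.png")[y0:y1,x0:x1]
    cv2.imwrite(f"pics/{n}0c.png",cv2.resize(i,None,fx=3,fy=3,interpolation=cv2.INTER_CUBIC))
```

```text
(no output)
```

View pics/top0.png

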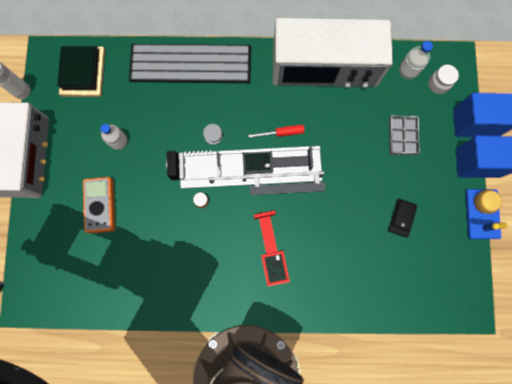

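View pics/scene0.png

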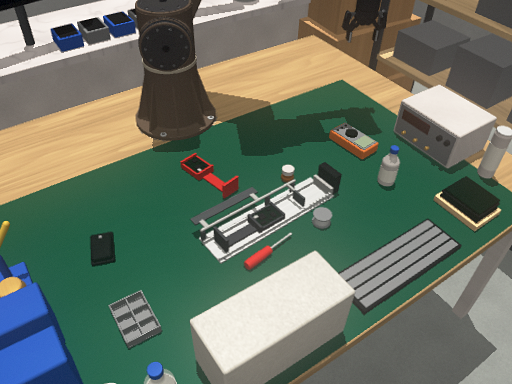

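```bash
true
```

```text
(no output)
```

View pics/top0c.png

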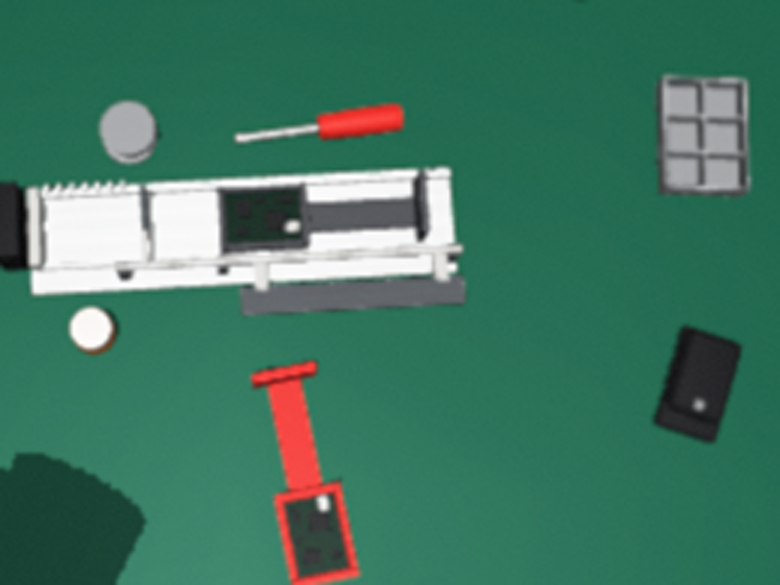

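View pics/scene0c.png

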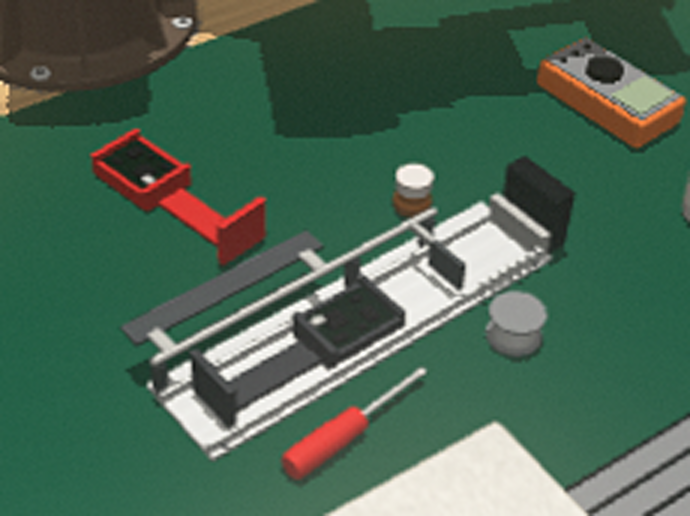

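Both views show the chute running along world +y: the gate is at about column 220 in the top view, the treadle is on the robot side and the push plate is at about column 310. The red look-alike lies separately, nearer the base. Next I'll fit the chute pose from hand-picked features.

```bash
cat > h.py <<'E'
import numpy as np,cv2
def proj(P,cam):
    c=np.atleast_2d(P)@cam["R"].T+cam["t"]; s=c[:,:2]/c[:,2:]
    r2=(s**2).sum(1,keepdims=True); s=s*(1+cam["k1"]*r2)
    return s@np.diag([cam["mtx"][0,0],cam["mtx"][1,1]])+cam["mtx"][:2,2]
def cw(p,P):
    x,y,a=p[:3]; c,s=np.cos(a),np.sin(a); P=np.atleast_2d(P).astype(float)
    return np.c_[x+c*P[:,0]-s*P[:,1],y+s*P[:,0]+c*P[:,1],P[:,2]]
def wristcam(pic,pos,rot):
    from scipy.spatial.transform import Rotation as Ro
    T=np.eye(4);T[:3,:3]=Ro.from_euler('xyz',rot,degrees=True).as_matrix();T[:3,3]=pos
    W=np.linalg.inv(T@pic["T_tool_cam"])
    return dict(mtx=pic["mtx"],k1=pic["k1"],R=W[:3,:3],t=W[:3,3])
E
cat > fit.py <<'E'
from h import *; from bench import *; from scipy.optimize import least_squares
S=get_image("scene");T=get_image("top")
tr=[[-290,96,48.5],[-85,96,48.5],[-290,70,48.5],[-85,70,48.5]]
def cr(p,o): return np.array(p)/3.+np.array(o)-1/3
top=cr([[464,303],[243,314],[465,279],[242,291],[462,249]],(170,90))
sc=cr([[124,328],[309,233],[140,344],[324,243],[155,359],[435,211]],(150,110))
A=np.array(tr+[[-290,45,48]]);B=np.array(tr+[[-290,45,48],[30,45,48]])
# carrier plate top corners (x front/back) in scene
def res(p,sp=0):
    r=[proj(cw(p,A),T)-top,proj(cw(p,B),S)-sc]
    xc=p[3]
    PT=np.array([[xc-152,-29,56],[xc-152,29,56]])
    r.append(proj(cw(p,PT),S)-cr([[231,400],[191,360]],(150,110)))
    r.append(proj(cw(p,[[xc-42,-30,32],[xc-42,30,32],[xc+42,30,32]]),T)-cr([[310,185],[308,246],[222,251]],(170,90)))
    return np.vstack(r).ravel()
o=least_squares(res,[550,50,1.57,-100],loss='soft_l1')
print(o.x,np.degrees(o.x[2])); print(o.fun.reshape(-1,2).round(1))
p=o.x
for n,c in(("scene",S),("top",T)):
    i=cv2.resize(c["img"],None,fx=3,fy=3,interpolation=cv2.INTER_CUBIC)
    for P in list(A)+list(B)+[[98,0,6],[0,-8,34],[0,-30,18],[0,14,18],[-290,-32,16],[110,-32,16],[p[3]-152,29,56],[p[3]-152,-29,56]]:
        q=proj(cw(p,P),c)[0]*3; cv2.circle(i,(int(q[0]),int(q[1])),3,(255,0,255),1)
    q=proj(cw(p,[-100,0,20]),c)[0]*3
    a,b=int(max(q[0]-380,0)),int(max(q[1]-280,0)); cv2.imwrite(f"pics/{n}_fit.png",i[b:b+560,a:a+760])
E
python3 fit.py
```

```text
[ 578.85731518   87.30699839    1.64643482 -112.63748099] 94.33376654978305
[[ 0.2 -0.5]
 [-0.9  0.4]
 [-0.9 -1.8]
 [-1.1 -1.3]
 [-0.7 -0.7]
 [-1.2 -0.6]
 [-0.9 -1.5]
 [-1.1 -0. ]
 [-0.1  0.3]
 [-0.7  0.9]
 [-0.4 -0.9]
 [-0.9 -1.6]
 [-1.  -2.3]
 [-1.2 -1.4]
 [ 1.  -0.9]
 [-0.5 -0.7]]
```

View pics/scene_fit.png

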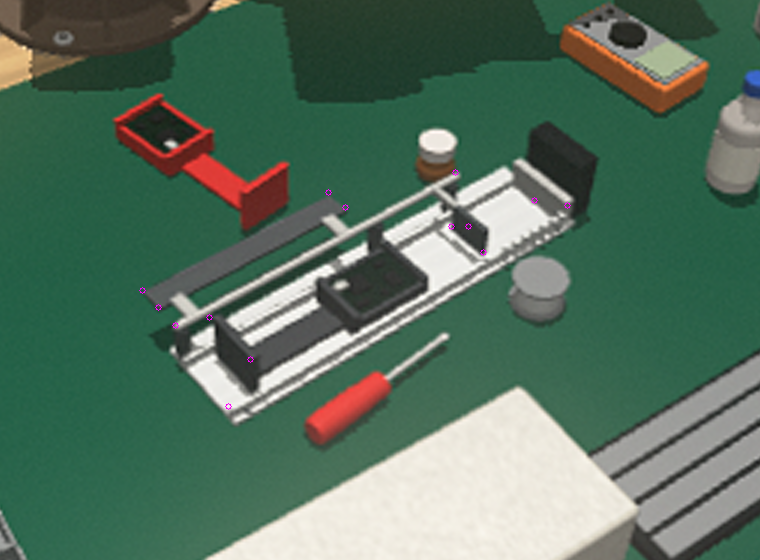

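View pics/top_fit.png

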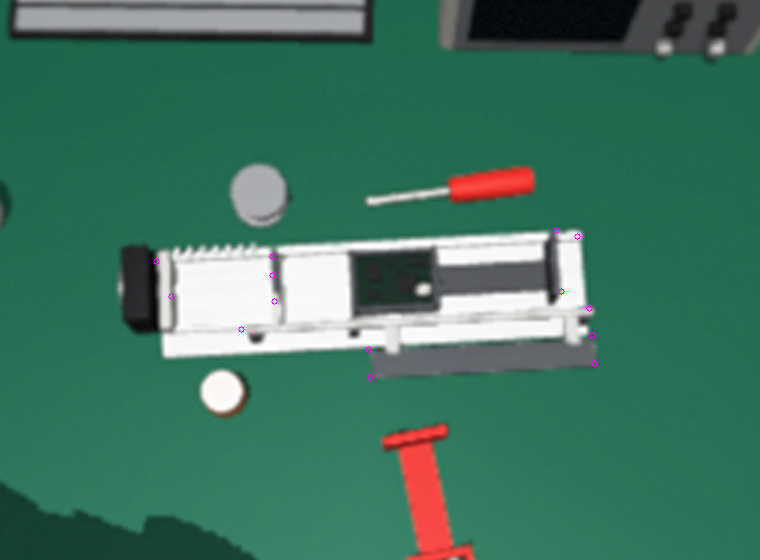

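The fit is good to about 3 mm. I'll turn the tool into chute alignment, hover over it, and refine with the wrist camera.

step_arm([
  [0,0,0,0,0,0.14,1],
  [0,0,0,0,0,0.14,1],
  [0,0,0,0,0,0.14,1],
  [0,0,0,0,0,0.14,1],
  [0,0,0,0,0,0.14,1],
])

```text
time: 1.95
ee_pos: [260.2, 595.7, 228.4]
tool_rot: [180.0, -0.0, 116.0]
wrist_force: [-0.5, -0.2, 0.8]
gripper_width: 85.7
```

step_arm([
  [0,0,0,0,0,0.14,1],
  [0,0,0,0,0,0.14,1],
  [0,0,0,0,0,0.104,1],
  [0,0,0,0,0,0,1],
])

```text
time: 2.35
ee_pos: [260.1, 595.7, 228.4]
tool_rot: [-180.0, 0.0, 94.2]
wrist_force: [0.2, 0.3, 0.1]
gripper_width: 85.4
```

```bash
cat > togo.py <<'E'
import sys; from h import *; from bench import observe
from scipy.spatial.transform import Rotation as Ro
p=np.array([float(v) for v in open("pose.txt").read().split()])
s=observe(); R=Ro.from_euler('xyz',s["tool_rot"],degrees=True).as_matrix()
def inch(P):
    d=np.array(P)[:2]-p[:2]; c,q=np.cos(p[2]),np.sin(p[2]); return np.array([c*d[0]+q*d[1],-q*d[0]+c*d[1],P[2]])
print("t",s["time"],"rot",s["tool_rot"].round(2),"tcp chute",inch(s["ee_pos"]).round(1),"F",s["wrist_force"].round(1),"w",s["gripper_width"].round(1))
if len(sys.argv)>3:
    tgt=cw(p,[float(v) for v in sys.argv[1:4]])[0]
    print("tool delta",(R.T@(tgt-s["ee_pos"])).round(1), "yaw err rad(tool z)",round(-np.radians(np.degrees(p[2])-s["tool_rot"][2]),4))
E
echo "578.857 87.307 1.64643 -112.64" > pose.txt; python3 togo.py -200 34 230
```

```text
Traceback (most recent call last):
  File "togo.py", line 7, in <module>
    print("t",s["time"],"rot",s["tool_rot"].round(2),"tcp chute",inch(s["ee_pos"]).round(1),"F",s["wrist_force"].round(1),"w",s["gripper_width"].round(1))
                                                                                                                              ^^^^^^^^^^^^^^^^^^^^^^^^
AttributeError: 'float' object has no attribute 'round'
```

```bash
sed -i 's/s\["gripper_width"\].round(1)/round(s["gripper_width"],1)/' togo.py; python3 togo.py -200 34 230
```

```text
t 2.35 rot [-180.      0.     94.19] tcp chute [531.  279.4 228.4] F [0.2 0.3 0.1] w 85.4
tool delta [-730.4  247.3   -1.6] yaw err rad(tool z) -0.0026
```

step_arm([
  [-45,15,0,0,0,0,1],
  [-46,15.5,0,0,0,0,1],
  [-46,15.5,0,0,0,0,1],
  [-46,15.5,0,0,0,0,1],
  [-46,15.5,0,0,0,0,1],
])

```text
time: 2.85
ee_pos: [354.4, 371.4, 228.5]
tool_rot: [180.0, -0.0, 94.6]
wrist_force: [1.3, 0.2, 0.1]
gripper_width: 85.7
```

step_arm([
  [-46,15.5,0,0,0,0,1],
  [-46,15.5,0,0,0,0,1],
  [-46,15.5,0,0,0,0,1],
  [-46,15.5,0,0,0,0,1],
  [-46,15.5,0,0,0,0,1],
])

```text
time: 3.35
ee_pos: [449.1, 147.7, 228.7]
tool_rot: [180.0, -0.0, 94.5]
wrist_force: [0.9, -0.0, -0.8]
gripper_width: 85.1
```

step_arm([
  [-46,15.5,0,0,0,0,1],
  [-46,15.5,0,0,0,0,1],
  [-46,15.5,0,0,0,0,1],
  [-46,15.5,0,0,0,0,1],
  [-46,15.5,0,0,0,0,1],
])

```text
time: 3.85
ee_pos: [543.7, -76.2, 228.6]
tool_rot: [180.0, 0.0, 94.5]
wrist_force: [0.6, 1.0, 0.4]
gripper_width: 85.1
```

step_arm([
  [-40,14,0,0,0,0,1],
  [0,0,0,0,0,0,1],
  [0,0,0,0,0,0,1],
])

```text
time: 4.15
ee_pos: [560.0, -113.7, 228.1]
tool_rot: [-180.0, -0.0, 94.3]
wrist_force: [0.5, 1.3, 0.1]
gripper_width: 85.5
```

```bash
python3 togo.py -200 34 230
cat > w.py <<'E'
import sys,json; from h import *; from bench import *
n=sys.argv[1]; p=np.array([float(v) for v in open("pose.txt").read().split()])
s=observe(); pic=get_image("wrist"); c=wristcam(pic,s["ee_pos"],s["tool_rot"])
np.savez(f"pics/{n}.npz",img=pic["img"],**c)
i=cv2.resize(pic["img"],None,fx=1.5,fy=1.5,interpolation=cv2.INTER_CUBIC)
cv2.imwrite(f"pics/{n}.png",i)
j=i.copy()
for P in [[-290,96,48.5],[-85,96,48.5],[-290,70,48.5],[-85,70,48.5],[-290,45,50],[30,45,50],[p[3]-152,29,56],[p[3]-152,-29,56],[p[3]-42,30,32],[p[3]-42,-30,32],[p[3]+42,30,32],[p[3]+42,-30,32],[0,-30,18],[-290,-32,16],[98,-37,34],[98,37,34]]:
    q=proj(cw(p,P),c)[0]*1.5; cv2.circle(j,(int(q[0]),int(q[1])),3,(255,0,255),1)
cv2.imwrite(f"pics/{n}_d.png",j)
E
python3 w.py w1
```

```text
t 4.15 rot [-1.7997e+02 -2.0000e-02  9.4350e+01] tcp chute [-199.    34.   228.1] F [0.5 1.3 0.1] w 85.5
tool delta [-1.  -0.  -1.9] yaw err rad(tool z) 0.0002
```

View pics/w1_d.png

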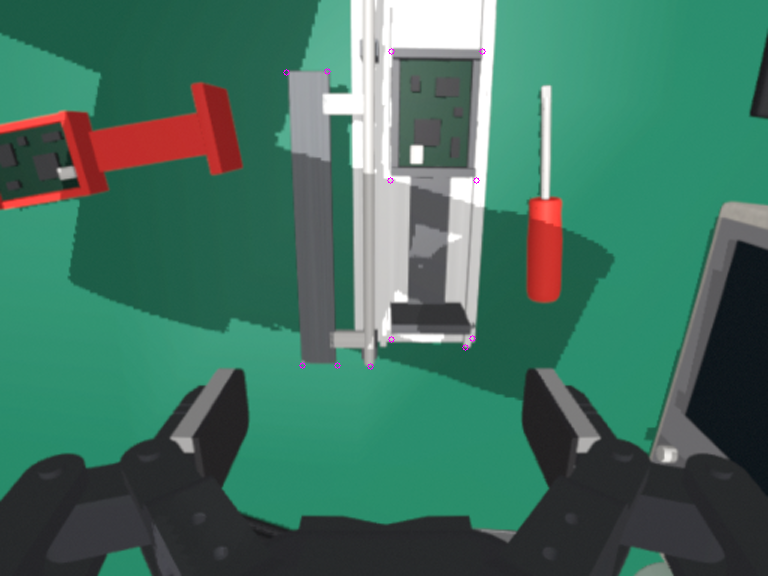

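The wrist view agrees with the fit to about 1 mm. The push plate's rear edge is at row 335, so the carrier x is about -110. Plan: narrow the gap to about 70 mm, with one finger on the treadle (y≈74–89) and the other near the plate centre (y≈-10–4), coming down at x≈-281 behind the plate.

step_arm([
  [-41,-2.5,0,0,0,0,0.82],
  [-41,-2.5,10,0,0,0,0.82],
  [0,0,45,0,0,0,0.82],
  [0,0,40,0,0,0,0.82],
  [0,0,0,0,0,0,0.82],
])

```text
time: 4.7
ee_pos: [557.9, -192.7, 129.3]
tool_rot: [-179.6, -0.2, 94.4]
wrist_force: [0.3, -0.1, 0.2]
gripper_width: 69.9
```

```bash
echo "578.857 87.307 1.64643 -111" > pose.txt; python3 togo.py -281 39 100; python3 w.py w2
python3 - <<'E'
from bench import *; import cv2
i=get_image("scene")["img"][120:270,170:370]; cv2.imwrite("pics/s2.png",cv2.resize(i,None,fx=3.8,fy=3.8,interpolation=cv2.INTER_CUBIC))
E
```

```text
t 4.7 rot [-179.59   -0.21   94.42] tcp chute [-277.7   42.   129.3] F [ 0.3 -0.1  0.2] w 69.9
tool delta [-3.4  3.2 29.3] yaw err rad(tool z) 0.0016
```

View pics/w2_d.png

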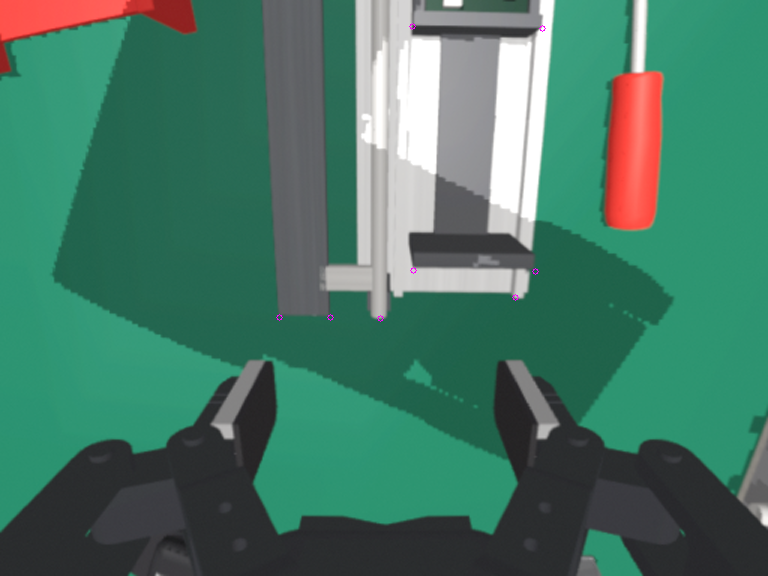

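View pics/s2.png

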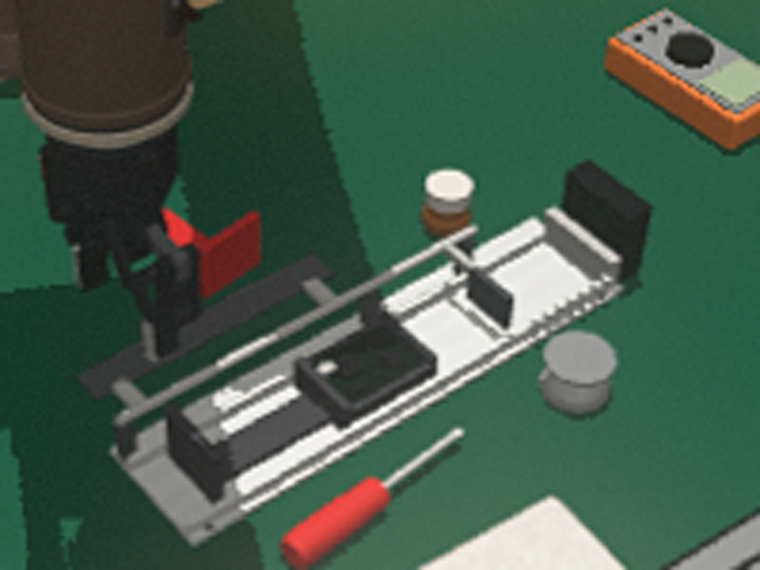

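step_arm([
  [0,0,20,0,0,0,0.82],
  [0,0,20,0,0,0,0.82],
  [0,0,0,0,0,0,0.82],
  [0,0,0,0,0,0,0.82],
])

```text
time: 5.2
ee_pos: [562.3, -194.9, 95.5]
tool_rot: [179.9, 0.1, 94.4]
wrist_force: [-0.0, -0.6, 0.0]
gripper_width: 70.3
```

```bash
python3 togo.py -281 39 90; python3 w.py w3
python3 - <<'E'
from bench import *; import cv2
i=get_image("scene")["img"][130:270,170:300]; cv2.imwrite("pics/s3.png",cv2.resize(i,None,fx=4,fy=4,interpolation=cv2.INTER_CUBIC))
E
```

```text
t 5.2 rot [1.799e+02 5.000e-02 9.436e+01] tcp chute [-280.1   37.8   95.5] F [-0.  -0.6  0. ] w 70.3
tool delta [-0.9 -1.2  5.5] yaw err rad(tool z) 0.0005
```

View pics/w3_d.png

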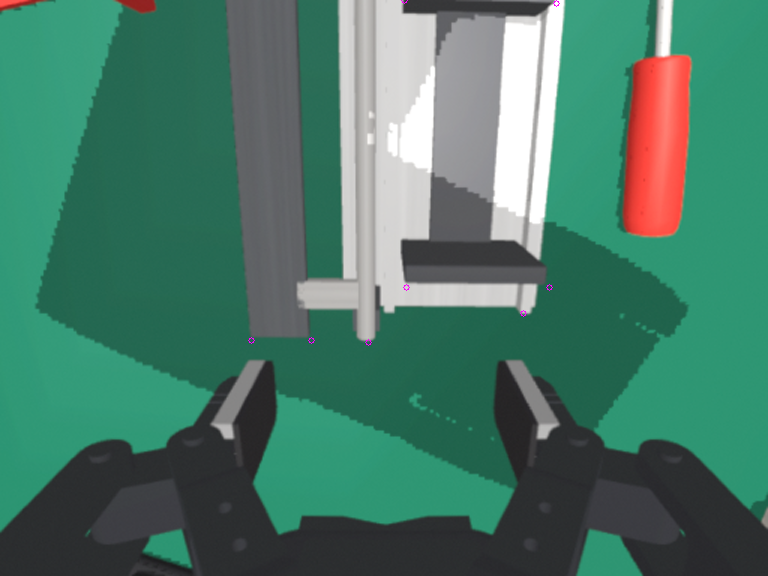

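View pics/s3.png

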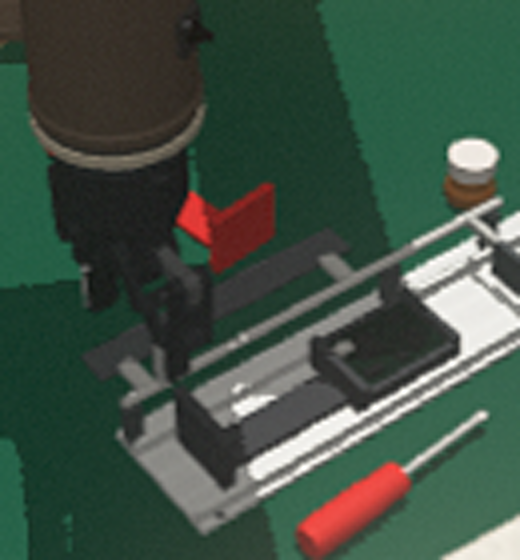

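Run:
```python
from h import *; from bench import *
p=np.array([float(v) for v in open("pose.txt").read().split()])
S=get_image("scene"); s=observe()
i=S["img"][160:240,180:250]; cv2.imwrite("pics/s3z.png",cv2.resize(i,None,fx=8,fy=7.4,interpolation=cv2.INTER_CUBIC))
for z in (65,76,87,100):
    q=proj(cw(p,[[-269,-12,z],[-269,3,z],[-269,73,z],[-291,-12,z]]),S)
    print(z,((q-[180,160])*[8,7.4]).round().tolist())
W=np.load("pics/w3.npz"); cv2.imwrite("pics/w3z.png",cv2.resize(W["img"][230:320,130:260],None,fx=6,fy=6,interpolation=cv2.INTER_CUBIC))
for z in (65,76,87,100):
    q=proj(cw(p,[[-269,73,z],[-269,87,z],[-291,73,z],[-291,87,z]]),W); print(z,(q*1.5).round().tolist())
```

```text
65 [[321.0, 560.0], [293.0, 533.0], [168.0, 412.0], [262.0, 591.0]]
76 [[320.0, 538.0], [292.0, 511.0], [166.0, 390.0], [261.0, 569.0]]
87 [[319.0, 516.0], [290.0, 489.0], [164.0, 368.0], [259.0, 547.0]]
100 [[317.0, 490.0], [289.0, 463.0], [161.0, 341.0], [257.0, 521.0]]
65 [[295.0, 309.0], [259.0, 309.0], [298.0, 360.0], [264.0, 360.0]]
76 [[290.0, 320.0], [252.0, 320.0], [293.0, 373.0], [257.0, 373.0]]
87 [[284.0, 332.0], [244.0, 332.0], [288.0, 388.0], [249.0, 388.0]]
100 [[276.0, 348.0], [232.0, 348.0], [280.0, 408.0], [239.0, 407.0]]
```

View pics/s3z.png

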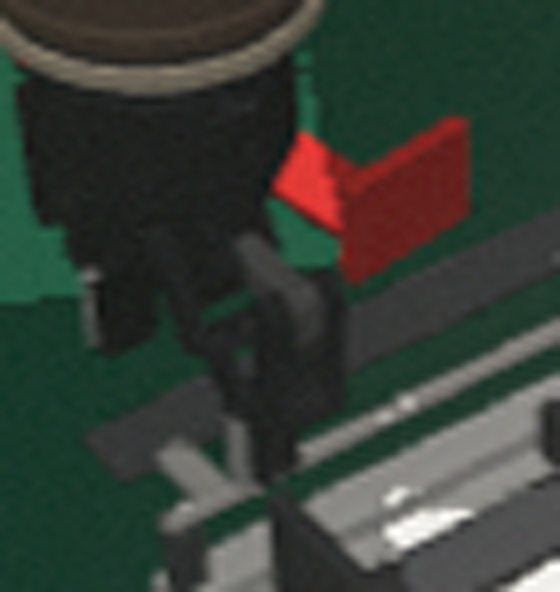

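View pics/w3z.png

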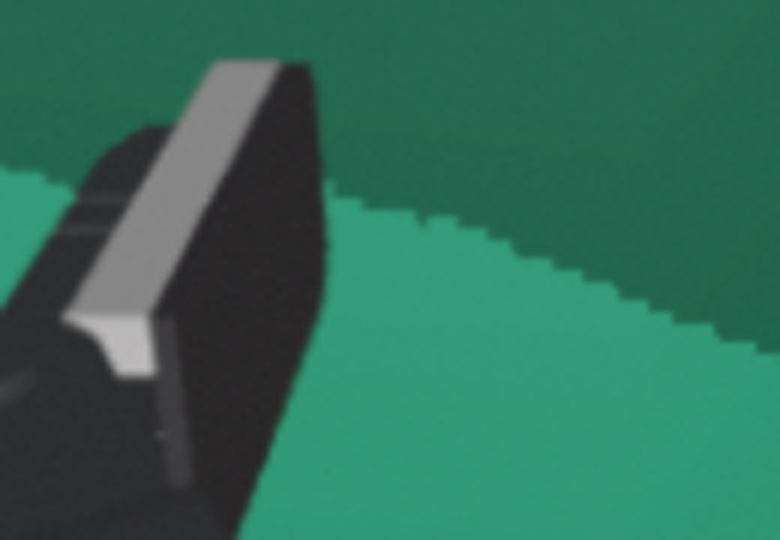

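step_arm([
  [0,0,10,0,0,0,0.82],
  [0,0,10,0,0,0,0.82],
  [0,0,0,0,0,0,0.82],
  [0,0,0,0,0,0,0.82],
])

```text
time: 5.75
ee_pos: [560.8, -194.9, 72.8]
tool_rot: [-179.9, -0.0, 94.3]
wrist_force: [0.6, 0.1, -0.0]
gripper_width: 69.9
```

```bash
python3 togo.py -281 39 70; python3 w.py w4
python3 - <<'E'
from bench import *; import cv2
i=get_image("scene")["img"][150:240,170:310]; cv2.imwrite("pics/s4.png",cv2.resize(i,None,fx=5.6,fy=5.6,interpolation=cv2.INTER_CUBIC))
E
```

```text
t 5.75 rot [-1.7993e+02 -3.0000e-02  9.4290e+01] tcp chute [-280.    39.3   72.8] F [ 0.6  0.1 -0. ] w 69.9
tool delta [-1.   0.3  2.8] yaw err rad(tool z) -0.0007
```

View pics/w4_d.png

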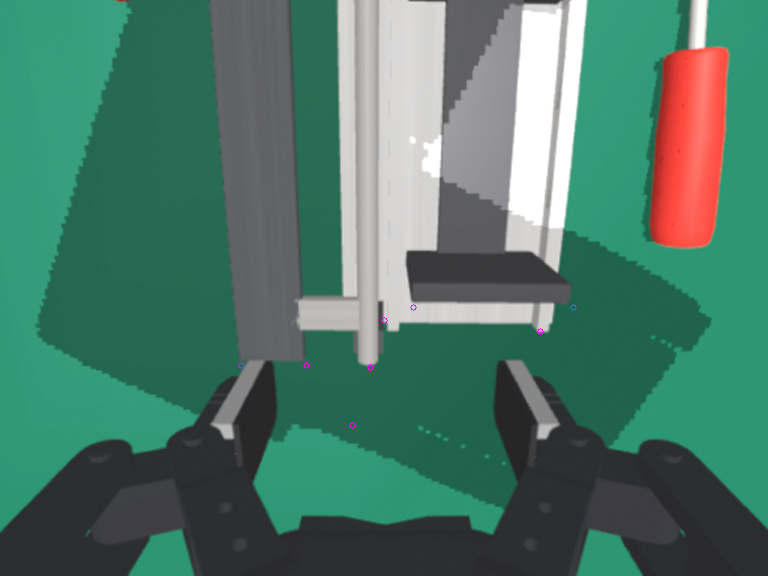

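View pics/s4.png

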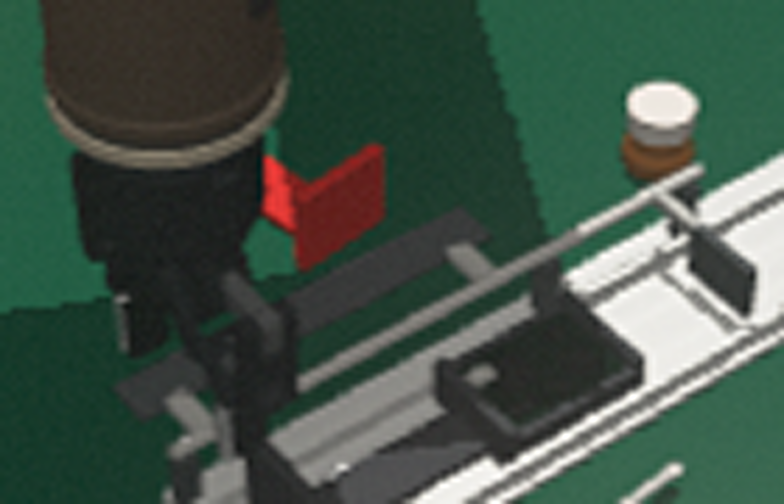

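step_arm([
  [2,-1,8,0,0,0,0.82],
  [0,0,8,0,0,0,0.82],
  [0,0,0,0,0,0,0.82],
  [0,0,0,0,0,0,0.82],
])

```text
time: 6.25
ee_pos: [559.8, -193.0, 57.0]
tool_rot: [-180.0, -0.0, 94.3]
wrist_force: [-0.1, 1.7, -0.5]
gripper_width: 70.0
```

```bash
echo "577.8 88.8 1.64643 -111" > pose.txt;python3 togo.py -280 39 57; python3 w.py w5
python3 - <<'E'
from bench import *; import cv2
i=get_image("scene")["img"][150:240,170:310]; cv2.imwrite("pics/s5.png",cv2.resize(i,None,fx=5.6,fy=5.6,interpolation=cv2.INTER_CUBIC))
E
```

```text
t 6.25 rot [-1.7996e+02 -2.0000e-02  9.4300e+01] tcp chute [-279.6   39.2   57. ] F [-0.1  1.7 -0.5] w 70.0
tool delta [-0.4  0.2 -0. ] yaw err rad(tool z) -0.0006
```

View pics/w5_d.png

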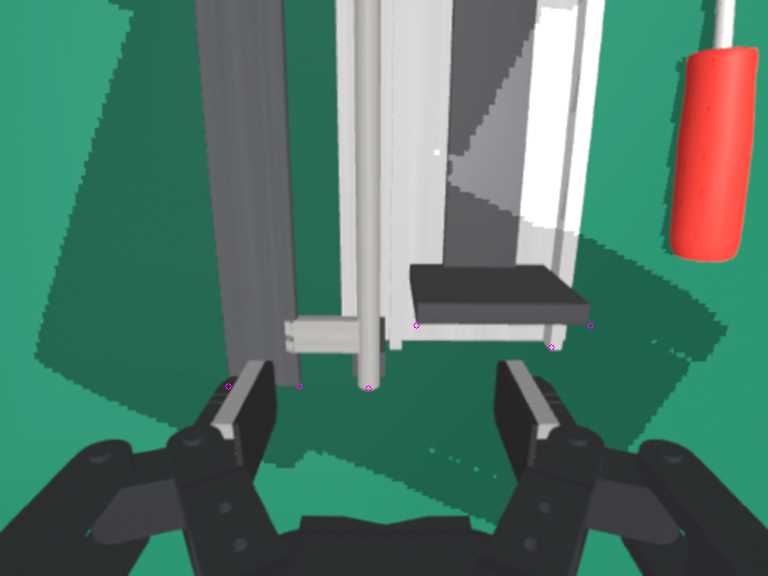

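View pics/s5.png

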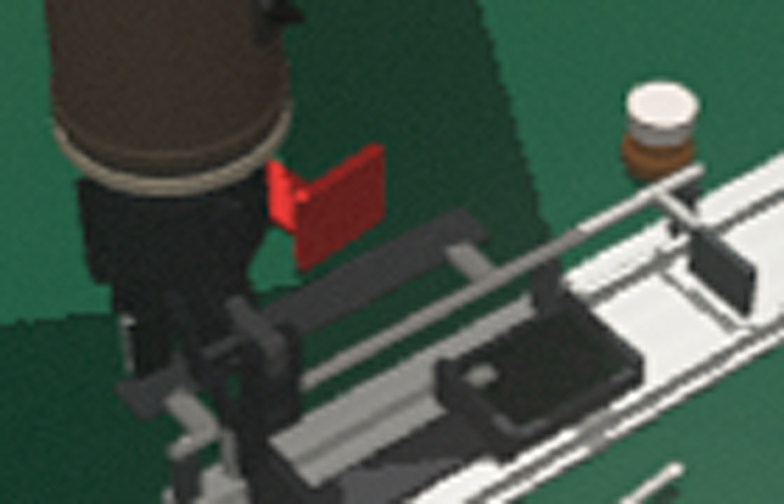

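step_arm([
  [0,0,6,0,0,0,0.82],
  [0,0,6,0,0,0,0.82],
  [0,0,0,0,0,0,0.82],
  [0,0,0,0,0,0,0.82],
])

```text
time: 6.75
ee_pos: [559.9, -193.0, 45.1]
tool_rot: [-180.0, -0.0, 94.3]
wrist_force: [-0.5, 0.2, 0.4]
gripper_width: 70.1
```

step_arm([
  [0,0,5,0,0,0,0.82],
  [0,0,0,0,0,0,0.82],
  [0,0,0,0,0,0,0.82],
])

```text
time: 7.05
ee_pos: [560.0, -193.0, 40.3]
tool_rot: [-180.0, -0.0, 94.3]
wrist_force: [-0.0, -0.2, -1.0]
gripper_width: 70.4
```

```bash
python3 togo.py -280 39 40; python3 w.py w6
python3 - <<'E'
from bench import *; import cv2
i=get_image("scene")["img"][150:240,170:310]; cv2.imwrite("pics/s6.png",cv2.resize(i,None,fx=5.6,fy=5.6,interpolation=cv2.INTER_CUBIC))
E
```

```text
t 7.05 rot [-1.7999e+02 -1.0000e-02  9.4300e+01] tcp chute [-279.7   39.1   40.3] F [-0.  -0.2 -1. ] w 70.4
tool delta [-0.3  0.1  0.3] yaw err rad(tool z) -0.0006
```

View pics/w6_d.png

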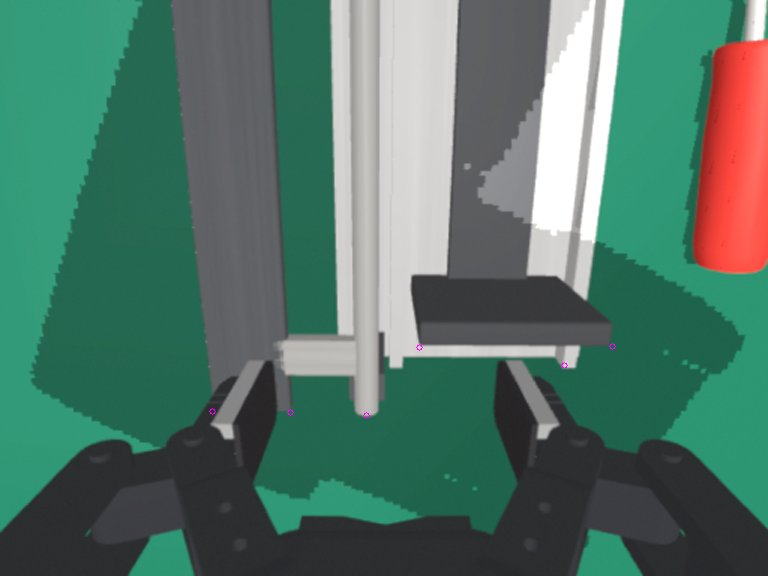

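View pics/s6.png

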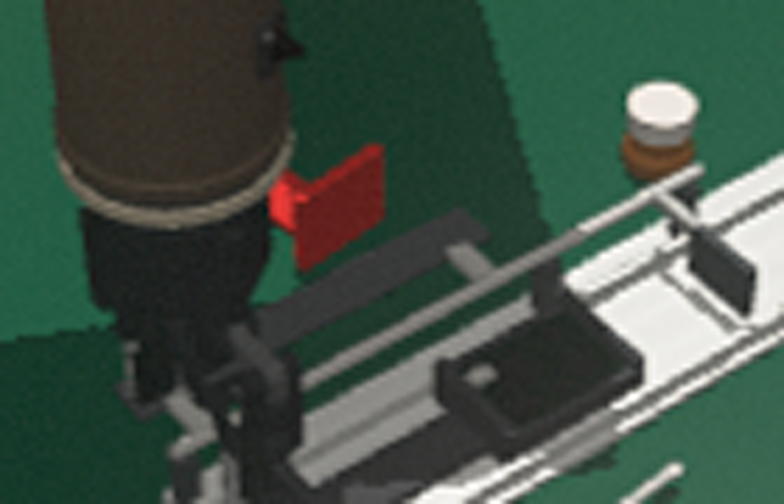

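The finger has not reached the treadle yet at TCP z=40, so at this opening the tips sit about 11 mm behind the TCP. I'll carry on pressing.

step_arm([
  [0,0,5,0,0,0,0.82],
  [0,0,5,0,0,0,0.82],
  [0,0,0,0,0,0,0.82],
  [0,0,0,0,0,0,0.82],
])

```text
time: 7.55
ee_pos: [560.0, -193.1, 30.2]
tool_rot: [-180.0, -0.0, 94.3]
wrist_force: [-0.3, -0.7, 2.8]
gripper_width: 70.3
```

```bash
python3 togo.py -280 39 30; python3 w.py w7
python3 - <<'E'
from bench import *; import cv2
i=get_image("scene")["img"][150:240,170:310]; cv2.imwrite("pics/s7.png",cv2.resize(i,None,fx=5.6,fy=5.6,interpolation=cv2.INTER_CUBIC))
E
```

```text
t 7.55 rot [-179.98   -0.     94.3 ] tcp chute [-279.7   39.    30.2] F [-0.3 -0.7  2.8] w 70.3
tool delta [-0.3  0.   0.2] yaw err rad(tool z) -0.0006
```

View pics/s7.png

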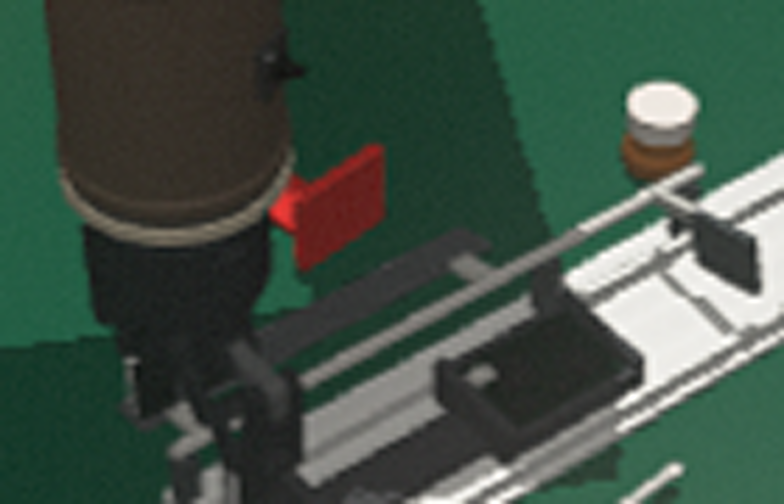

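View pics/w7_d.png

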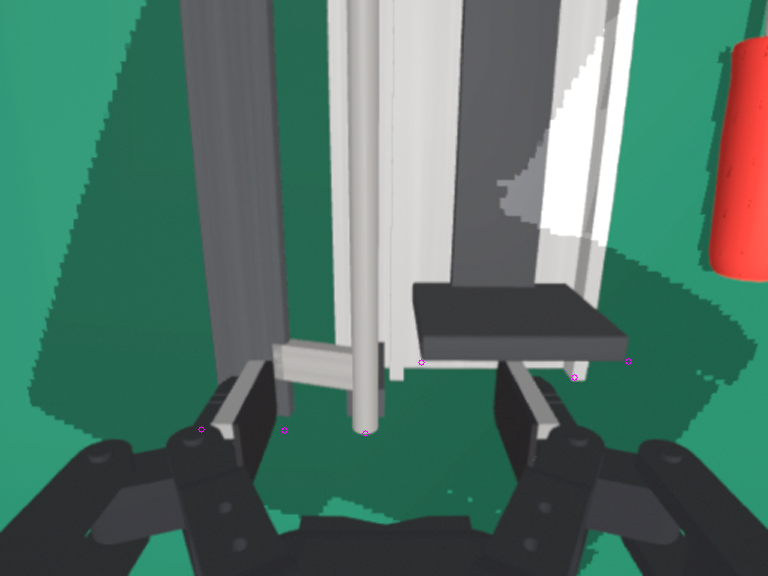

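The leaf is starting to lift and the force is 2.8 N. I'll press further.

step_arm([
  [0,0,4,0,0,0,0.82],
  [0,0,4,0,0,0,0.82],
  [0,0,4,0,0,0,0.82],
  [0,0,0,0,0,0,0.82],
  [0,0,0,0,0,0,0.82],
])

```text
time: 8.15
ee_pos: [559.6, -193.0, 18.1]
tool_rot: [-179.9, -0.0, 94.3]
wrist_force: [-2.3, -1.3, 2.8]
gripper_width: 70.4
```

```bash
python3 togo.py -280 39 18; python3 w.py w8
cat > sg.py <<'E'
import sys; from h import *; from bench import *
p=np.array([float(v) for v in open("pose.txt").read().split()])
S=get_image("scene"); i=cv2.resize(S["img"][140:230,170:310],None,fx=5.6,fy=5.6,interpolation=cv2.INTER_CUBIC)
for th,c in ((.42,(0,0,255)),(.6,(0,255,255)),(.72,(255,0,255))):
    L=[]
    for y,z in ((-30,18),(14,18),(14,50),(-30,50)):
        dy,dz=y-45,z-46; L.append([0,45+dy*np.cos(th)+dz*np.sin(th),46+dz*np.cos(th)-dy*np.sin(th)])
    q=((proj(cw(p,L),S)-[170,140])*5.6).astype(int); cv2.polylines(i,[q],True,c,1)
cv2.imwrite(f"pics/{sys.argv[1]}.png",i)
E
python3 sg.py s8
```

```text
t 8.15 rot [-1.7994e+02 -2.0000e-02  9.4300e+01] tcp chute [-279.6   39.4   18.1] F [-2.3 -1.3  2.8] w 70.4
tool delta [-0.4  0.4  0.1] yaw err rad(tool z) -0.0006
```

View pics/s8.png

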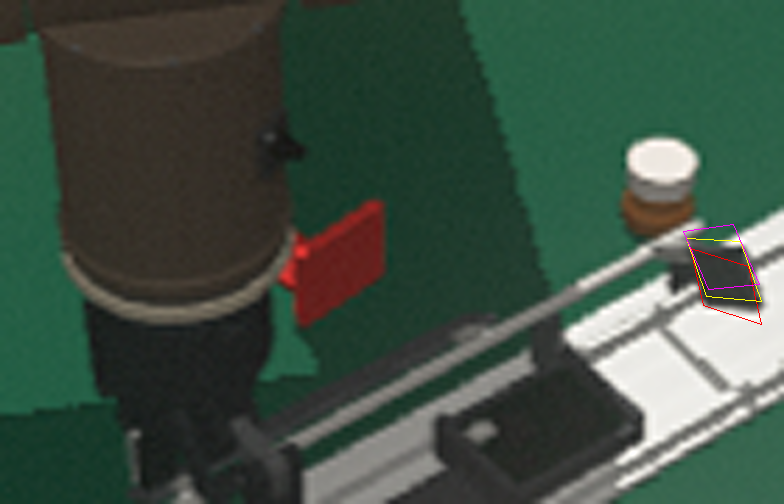

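View pics/w8_d.png

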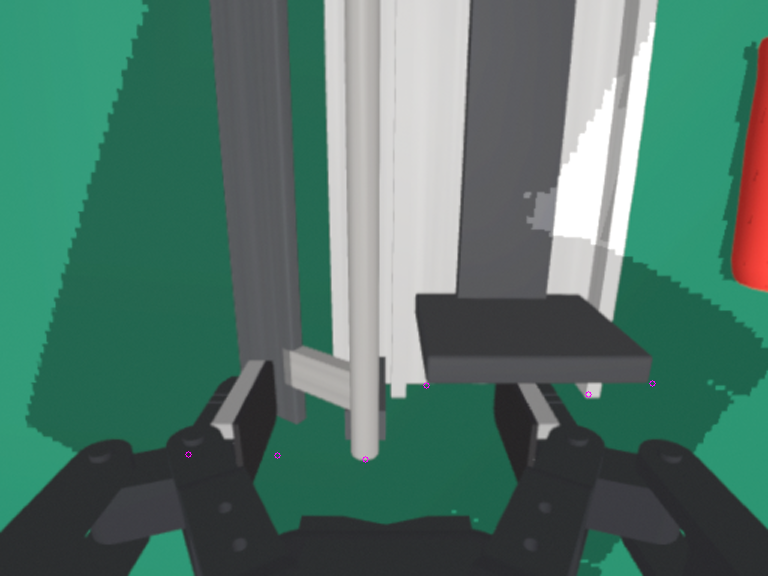

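The leaf is at about 0.5 rad against the overlays (0.42 red, 0.6 yellow). I'll open it slightly more, move 2 mm outward to clear the treadle arms, then check.

step_arm([
  [0,-2,2,0,0,0,0.82],
  [0,0,2,0,0,0,0.82],
  [3,0,0,0,0,0,0.82],
  [3,0,0,0,0,0,0.82],
  [0,0,0,0,0,0,0.82],
])

```text
time: 8.75
ee_pos: [557.4, -186.8, 14.3]
tool_rot: [-180.0, -0.0, 94.3]
wrist_force: [-2.6, -1.6, 2.7]
gripper_width: 70.0
```

```bash
python3 togo.py -107 41 14; python3 w.py w9;python3 sg.py s9
```

```text
t 8.75 rot [-1.7998e+02 -1.0000e-02  9.4320e+01] tcp chute [-273.3   41.1   14.3] F [-2.6 -1.6  2.7] w 70.0
tool delta [1.663e+02 1.000e-01 4.000e-01] yaw err rad(tool z) -0.0003
```

View pics/s9.png

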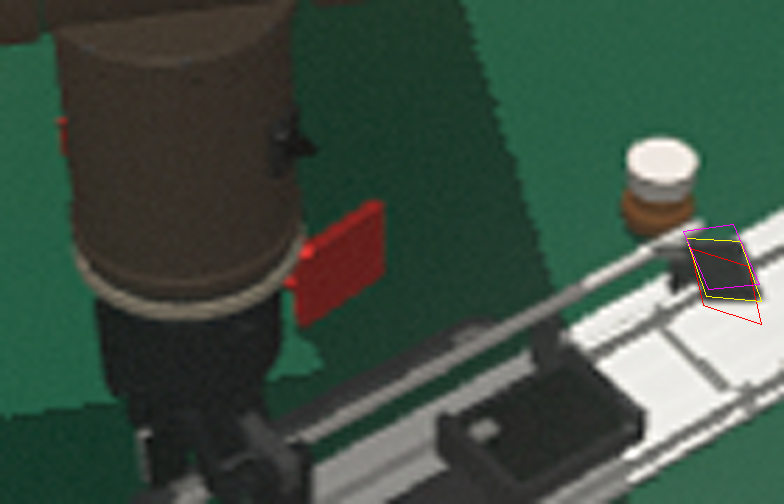

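View pics/w9_d.png

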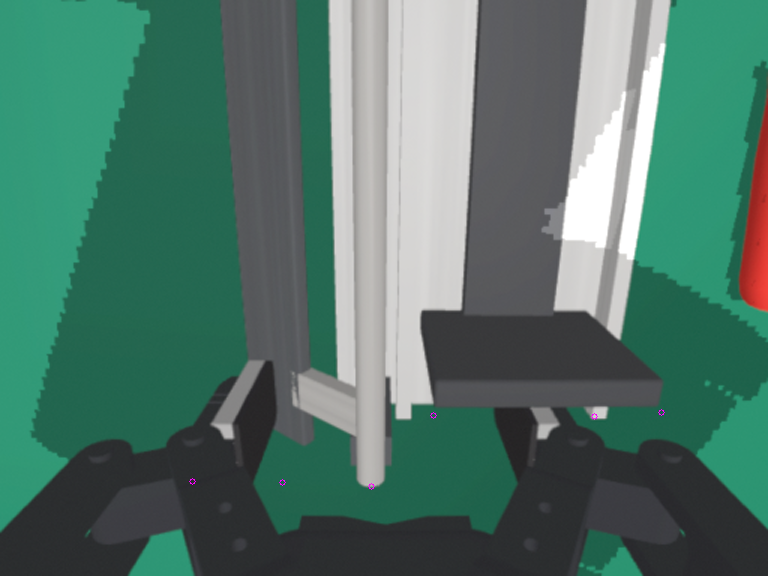

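The gate is at about 0.6 rad and the plate contact has begun. I'll push 45 mm, then check.

step_arm([
  [5,0,0,0,0,0,0.82],
  [6,0,0,0,0,0,0.82],
  [6,0,0,0,0,0,0.82],
  [6,0,0,0,0,0,0.82],
  [6,0,0,0,0,0,0.82],
])

```text
time: 9.35
ee_pos: [555.4, -157.7, 14.4]
tool_rot: [180.0, 0.0, 94.3]
wrist_force: [-1.5, -4.0, 2.0]
gripper_width: 69.8
```

step_arm([
  [6,0,0,0,0,0,0.82],
  [6,0,0,0,0,0,0.82],
  [4,0,0,0,0,0,0.82],
  [0,0,0,0,0,0,0.82],
])

```text
time: 9.75
ee_pos: [554.1, -141.6, 14.4]
tool_rot: [-180.0, -0.0, 94.3]
wrist_force: [-2.0, 2.1, 3.1]
gripper_width: 69.7
```

```bash
python3 togo.py -108 41 14; python3 w.py w10;python3 sg.py s10
```

```text
t 9.75 rot [-1.7998e+02 -2.0000e-02  9.4320e+01] tcp chute [-227.9   41.    14.4] F [-2.   2.1  3.1] w 69.7
tool delta [119.9  -0.    0.5] yaw err rad(tool z) -0.0002
```

View pics/s10.png

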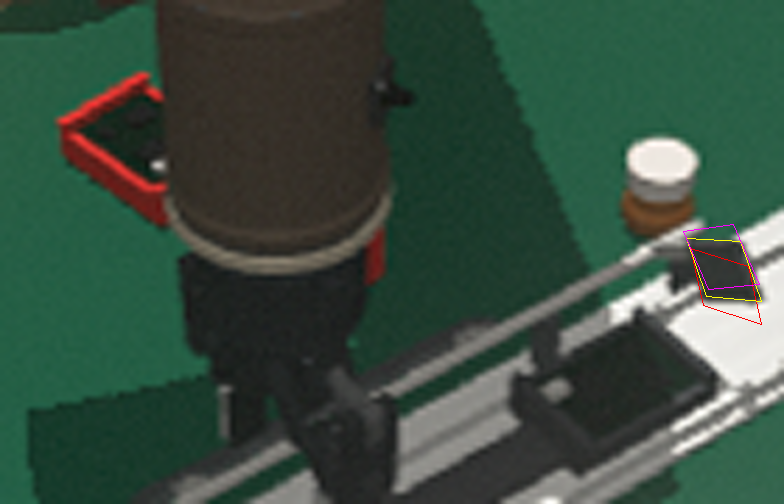

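View pics/w10_d.png

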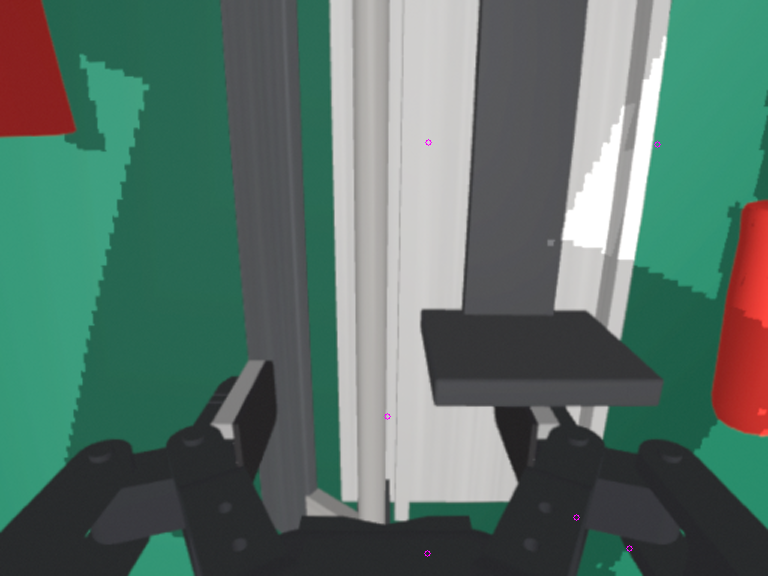

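The plate stays against the finger and the gate is steady at about 0.6 rad, so I'll keep pushing.

step_arm([
  [6,0,0,0,0,0,0.82],
  [6,0,0,0,0,0,0.82],
  [6,0,0,0,0,0,0.82],
  [6,0,0,0,0,0,0.82],
  [6,0,0,0,0,0,0.82],
])

```text
time: 10.35
ee_pos: [551.9, -111.9, 14.4]
tool_rot: [-180.0, 0.0, 94.3]
wrist_force: [0.1, -4.2, 1.3]
gripper_width: 70.0
```

step_arm([
  [6,0,0,0,0,0,0.82],
  [6,0,0,0,0,0,0.82],
  [6,0,0,0,0,0,0.82],
  [6,0,0,0,0,0,0.82],
  [6,0,0,0,0,0,0.82],
])

```text
time: 10.85
ee_pos: [549.7, -82.0, 14.4]
tool_rot: [-180.0, 0.0, 94.3]
wrist_force: [-2.4, -4.2, 3.0]
gripper_width: 70.2
```

step_arm([
  [6,0,0,0,0,0,0.82],
  [6,0,0,0,0,0,0.82],
  [6,0,0,0,0,0,0.82],
  [6,0,0,0,0,0,0.82],
  [6,0,0,0,0,0,0.82],
])

```text
time: 11.35
ee_pos: [547.5, -52.1, 14.4]
tool_rot: [-180.0, 0.0, 94.3]
wrist_force: [-1.0, -4.1, 1.7]
gripper_width: 70.4
```

step_arm([
  [5,0,0,0,0,0,0.82],
  [5,0,0,0,0,0,0.82],
  [4,0,0,0,0,0,0.82],
  [3,0,0,0,0,0,0.82],
  [0,0,0,0,0,0,0.82],
])

```text
time: 11.85
ee_pos: [546.2, -35.2, 14.4]
tool_rot: [-180.0, -0.0, 94.3]
wrist_force: [-1.5, 1.2, 2.6]
gripper_width: 70.1
```

```bash
python3 togo.py -108 41 14; python3 w.py w11;python3 sg.py s11
```

```text
t 11.85 rot [-1.7999e+02 -1.0000e-02  9.4310e+01] tcp chute [-121.3   40.9   14.4] F [-1.5  1.2  2.6] w 70.1
tool delta [13.3 -0.1  0.4] yaw err rad(tool z) -0.0004
```

View pics/s11.png

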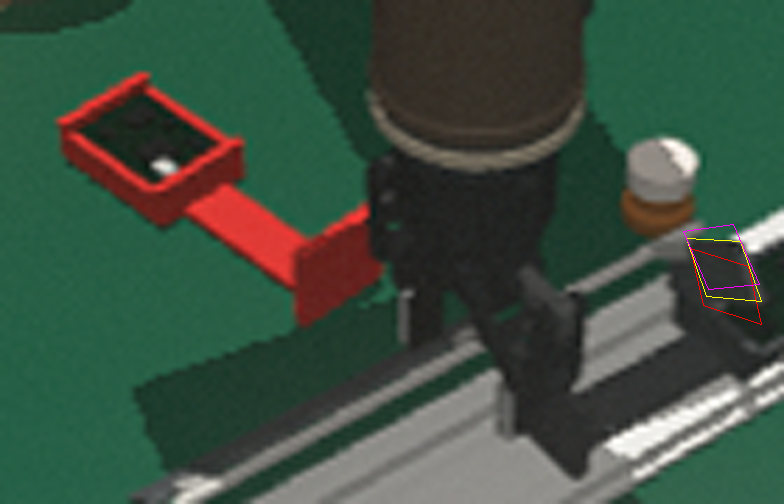

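View pics/w11.png

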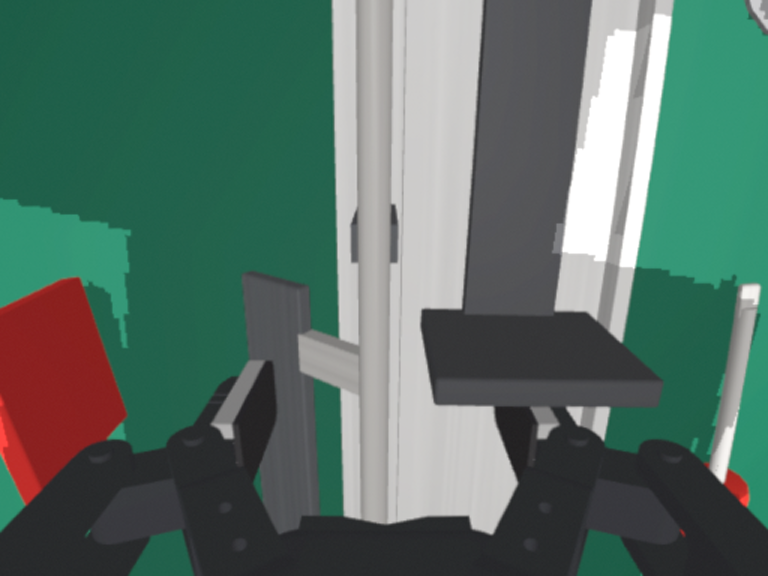

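step_arm([
  [3,0,0,0,0,0,0.82],
  [3,0,0,0,0,0,0.82],
  [3,0,0,0,0,0,0.82],
  [2,0,0,0,0,0,0.82],
  [0,0,0,0,0,0,0.82],
])

```text
time: 12.45
ee_pos: [545.3, -24.4, 14.4]
tool_rot: [-180.0, -0.0, 94.3]
wrist_force: [-2.0, -0.3, 1.9]
gripper_width: 69.8
```

step_arm([
  [1,0,0,0,0,0,0.82],
  [1,0,0,0,0,0,0.82],
])

```text
time: 12.65
ee_pos: [545.3, -22.8, 14.4]
tool_rot: [180.0, 0.0, 94.3]
wrist_force: [-1.1, -5.5, 2.2]
gripper_width: 69.9
```

step_arm([
  [1,0,0,0,0,0,0.82],
  [0,0,0,0,0,0,0.82],
])

```text
time: 12.85
ee_pos: [545.8, -22.5, 14.6]
tool_rot: [179.9, 0.0, 94.3]
wrist_force: [-0.1, -14.2, 2.4]
gripper_width: 70.0
```

```bash
python3 togo.py -108 41 14; python3 w.py w12;python3 sg.py s12
```

```text
t 12.85 rot [1.7994e+02 4.0000e-02 9.4260e+01] tcp chute [-108.5   40.3   14.6] F [ -0.1 -14.2   2.4] w 70.0
tool delta [ 0.5 -0.7  0.6] yaw err rad(tool z) -0.0013
```

View pics/s12.png

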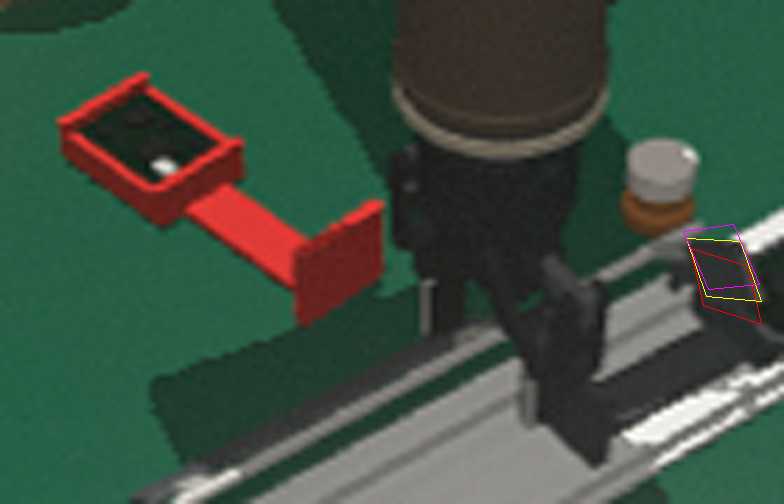

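The push force has risen to 14 N at TCP x=-108.5, where home was expected at -108, so the carrier is against the stop with the gate open. I'll back off the plate, then rise gently to let the gate shut.

step_arm([
  [-2,0,0,0,0,0,0.82],
  [-3,0,0,0,0,0,0.82],
  [-3,0,0,0,0,0,0.82],
  [0,0,-4,0,0,0,0.82],
  [0,0,-4,0,0,0,0.82],
])

```text
time: 13.45
ee_pos: [545.4, -29.8, 22.5]
tool_rot: [-180.0, -0.0, 94.3]
wrist_force: [-3.1, -0.1, 1.4]
gripper_width: 70.2
```

step_arm([
  [0,0,-5,0,0,0,0.82],
  [0,0,-5,0,0,0,0.82],
  [0,0,-5,0,0,0,0.82],
  [0,0,-5,0,0,0,0.82],
  [0,0,-10,0,0,0,0.82],
])

```text
time: 13.95
ee_pos: [545.8, -29.7, 52.7]
tool_rot: [-180.0, -0.0, 94.3]
wrist_force: [0.1, -0.2, -0.1]
gripper_width: 70.0
```

step_arm([
  [0,0,-25,0,0,0,0.82],
  [0,0,-35,0,0,0,0.82],
  [0,0,-40,0,0,0,0.82],
  [0,0,-40,0,0,0,0.82],
  [0,0,0,0,0,0,0.82],
])

```text
time: 14.45
ee_pos: [548.8, -30.0, 198.2]
tool_rot: [179.5, 0.1, 94.3]
wrist_force: [0.9, 0.4, -0.4]
gripper_width: 70.0
```

step_arm([
  [0,0,0,0,0,0,0.82],
  [0,0,0,0,0,0,0.82],
])

```text
time: 14.65
ee_pos: [545.3, -29.6, 192.0]
tool_rot: [-180.0, -0.0, 94.3]
wrist_force: [-0.0, 0.3, -0.6]
gripper_width: 70.2
```

```bash
echo "577.8 88.8 1.64643 56" > pose.txt; python3 togo.py; python3 w.py w13;python3 sg.py s13
python3 - <<'E'
from bench import *; import cv2
T=get_image("top")["img"][120:230,160:340]; cv2.imwrite("pics/t13.png",cv2.resize(T,None,fx=4.2,fy=4.2,interpolation=cv2.INTER_CUBIC))
E
```

```text
t 14.65 rot [-1.7995e+02 -1.0000e-02  9.4300e+01] tcp chute [-115.6   41.4  192. ] F [-0.   0.3 -0.6] w 70.2
```

View pics/s13.png

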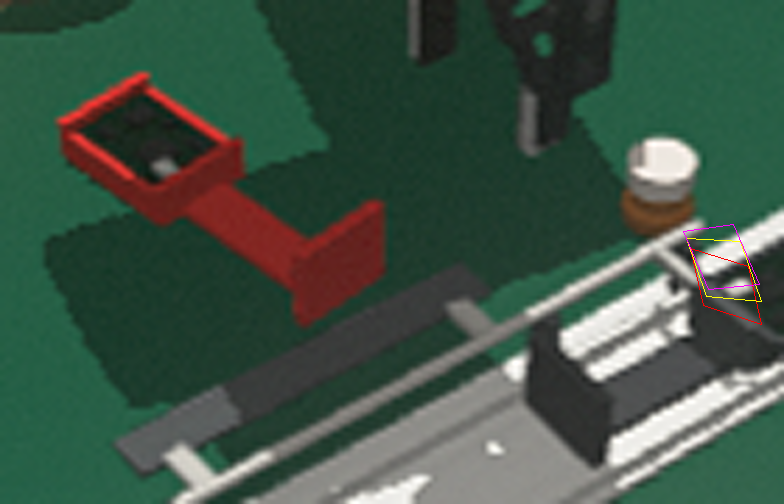

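View pics/w13_d.png

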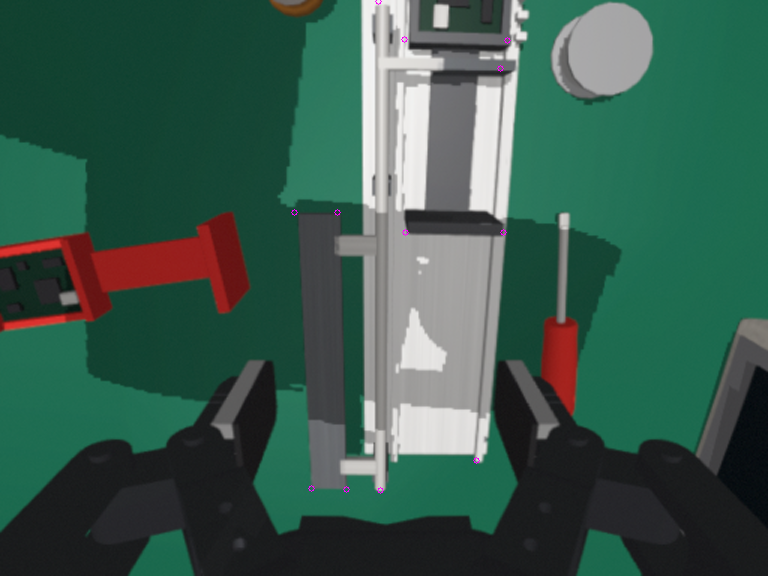

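The gate is shut behind the frame and the treadle is level. The plate's rear edge is at row 233 against 231 predicted for home, about 1 mm off. I'll look over the nose and stop to confirm.

step_arm([
  [30,0,-20,0,0,0,0.82],
  [40,0,0,0,0,0,0.82],
  [40,0,0,0,0,0,0.82],
  [0,0,0,0,0,0,0.82],
  [0,0,0,0,0,0,0.82],
])

```text
time: 15.3
ee_pos: [537.1, 80.7, 211.7]
tool_rot: [-179.9, 0.0, 94.4]
wrist_force: [0.1, -0.7, 0.2]
gripper_width: 70.2
```

```bash
python3 togo.py; python3 w.py w14
```

```text
t 15.3 rot [-1.7992e+02  1.0000e-02  9.4420e+01] tcp chute [ -5.   41.2 211.7] F [ 0.1 -0.7  0.2] w 70.2
```

View pics/w14_d.png

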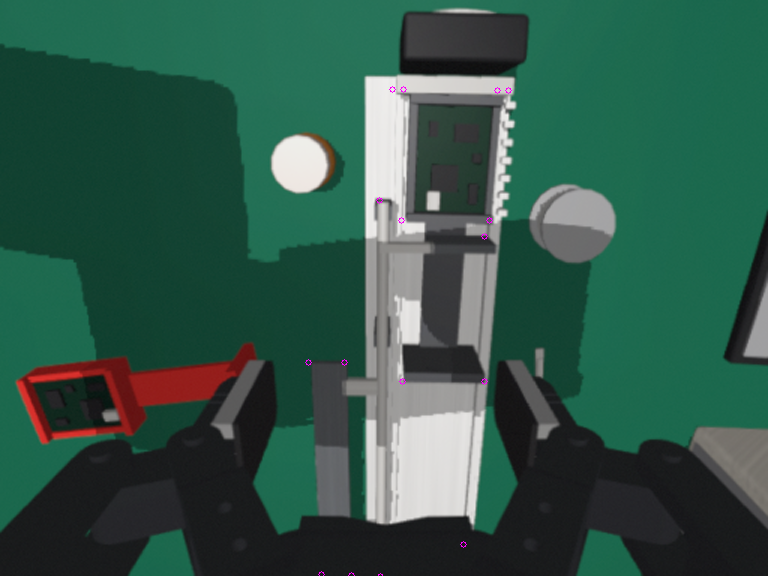

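The carrier's nose sits right against the stop's face (rows 92–94), the gate is shut behind the frame, and the arm is clear.

```bash
python3 -c "
from bench import *
print(finish_job())"
```

```text
the job is handed in; nothing more can be done
None
```

I handed the job in at about 15.3 s. The carrier is home against the end stop, with the gate shut behind its frame.

One fingertip held the treadle down with the gate at about 0.6 rad, judged from the scene camera. The other fingertip pushed the push plate about 165 mm, until the force rose to about 14 N at the stop. I then backed off the plate and rose, and the gate shut.

**Last checks:**
- **Carrier:** the wrist images show the nose against the stop's face. The push plate is within about 1 mm of its expected home position.
- **Gate:** the leaf is down behind the frame and the treadle is level.
- **Robot:** the arm is clear of everything and the wrist force is about 0.
- **Bystanders:** the jar, spool, screwdriver and red look-alike showed no sign of having moved in the last pictures. I did not measure them, and I did not check the mouse, multimeter, bottle or tray again.

**Disagreements:**
- The first camera fit was about 1.5 mm off along the chute, and I corrected it.
- At the 70 mm opening the fingertips were about 11 mm behind the TCP, not 19 mm ahead as stated. I therefore pressed the treadle using the force readings and pictures.

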